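# Clear the tube warmer's lid and hold it open at 50 degrees

## Task

Somebody left the spatula lying on the lid of the tube warmer: first put it away, sliding it blade first and flat into the mouth of the instrument steriliser until the handle comes up against the mouth, and let go of it. Only then lift the warmer's lid and hold it open at 50 degrees (within 5) so that I can take the culture tubes out; it falls shut if you let go, so finish while still holding it there, and leave everything else on the bench where it stands.

Things in the scene. Friction and masses are not known exactly. Their poses are not given: they have to be found in the camera images.
- spatula: transfer spatula, 0.11 kg: flat steel blade 32 mm wide, 3 thick, 108 long, round tip; black handle 20 mm wide, 14 thick, 115 long, starting with a steel ferrule 10 long, 24 wide, 16 thick. All lie on one flat underside. Origin: underside, centre line, at the shoulder (ferrule's front face) where the blade starts; x to the tip, z up. Balance point 20 mm ahead of it. Starts flat on the lid
- spatula_grip (a point): on the spatula's handle, 42 mm behind the shoulder, 7 mm above the underside: a place to grip across the 20 mm width. Axes as the spatula's. At the start the spatula lies behind the lid's bar, roughly along the lid's width, its tip to the robot's left
- steriliser: electric instrument steriliser: fixed, squat aluminium housing 150 mm deep, 110 wide, 96 high, left or right of the warmer. Low in its front, facing the robot, is one level flat slot 44 mm wide, 11 high, its floor 40 mm above the bench, with a flared white ceramic collar standing 12 mm out of the front. Origin: centre of its underside; x from front to back, y left, z up
- mouth (a point): centre of the slot's entrance, at the front edge of the collar (87 mm in front of the housing's centre), 41 mm above the bench, 1 mm above the slot floor. The slot ends 132 mm in from here. x points straight into the slot, y across it, z up. The opening here is flared to about 58 x 25 mm. Fully home, the spatula's shoulder is at this point or a few mm inside
- warmer: fixed dry-block tube warmer: white housing 260 mm wide, 282 deep with a low control panel in front, rear-hinged lid on top. Lid: grey plate 226 mm deep, 264 wide, 8 thick, its front edge 224 mm in front of the hinge line; shut, its top is 117 mm above the bench. Origin: bench level, 112 mm in front of the hinge line, middle of the width; x from front to back, y left, z up
- warmer_lid (a joint): angle of the warmer's lid about its rear hinge, rad: 0 shut, grows as it opens, hinge stop at 1.309 (75 degrees); 50 degrees = 0.873. The lid weighs 0.4 to 0.65 kg, swings freely and falls shut from every angle; holding it up by its bar takes about 2 to 3 N
- lid_bar (a point): middle of the lid's lifting bar: round steel bar 12 mm thick, 124 long, across the lid near its front edge, on a post at each end, its centre 38 mm above the lid's top face. Shut, it is 199 mm in front of and 46 mm above the hinge line. The point turns with the lid: y along the bar, x from the lid's front to the hinge
- lid_hinge (a point): middle of the lid's hinge line at the upper rear edge of the warmer, 109 mm above the bench. y points along the hinge line to the left, x straight back, away from the warmer's front. Does not turn with the lid
- tube_rack: black wire rack, 136 x 102 mm, 95 mm high, full of plugged glass culture tubes reaching 175 mm above the bench. Origin: centre of its underside. It stands on the other side of the warmer from the steriliser. A bystander
- petri_stack: stack of three clear Petri dishes, 94 mm across, 48 mm high, near the robot. Origin: centre of its underside. A bystander
- meter: yellow pocket hygrometer lying flat, 105 x 58 x 20 mm, near the robot. Origin: centre of its underside. A bystander
- culture_jar: glass jar with plantlets and a white cap, 80 mm across, 116 mm high, between the robot and the warmer. Origin: centre of its underside. A bystander
- carton: green carton 80 x 130 x 65 mm, far right. Origin: centre of its underside. A bystander
- wash_bottle: white bottle, 64 mm across, 170 mm high, far left. Origin: centre of its underside. A bystander
- beaker: glass beaker, 76 mm across, 100 mm high, far right. Origin: centre of its underside. A bystander
- forceps: steel forceps lying flat on the bench, 140 mm long, far left. Origin: under its middle. A bystander
Mind the look-alikes: they are no part of the job. Leave any red look-alike of the steriliser alone.

How it is judged:
On the way:
1. the spatula lies fully home in the steriliser's mouth, let go, the lid still shut (x of spatula in the frame of mouth between -0.012 and 0.02 m and y of spatula in the frame of mouth between -0.012 and 0.012 m and z of spatula in the frame of mouth between -0.012 and 0.014 m and angle between the x axis of spatula and the x axis of mouth, either way round below 0.16 rad and angle between the z axis of spatula and the z axis of mouth, either way round below 0.2 rad and contact force between the fingers and spatula below 0.05 N and value of joint warmer_lid below 0.1 rad), for 0.2 s.
At the end, for the whole second after the job is handed in: The robot's fingers hold the warmer's lid at rest between 45 and 55 degrees open (contact force above 0.8 N), and the spatula, let go and at rest, lies in the steriliser's mouth with its shoulder no more than 12 mm short of the collar's front edge, in line with the slot (value of joint warmer_lid between 0.7854 and 0.9599 rad and velocity of joint warmer_lid between -0.08 and 0.08 rad/s and contact force between the fingers and warmer_lid above 0.8 N and x of spatula in the frame of mouth between -0.012 and 0.02 m and y of spatula in the frame of mouth between -0.012 and 0.012 m and z of spatula in the frame of mouth between -0.012 and 0.014 m and angle between the x axis of spatula and the x axis of mouth, either way round below 0.16 rad and angle between the z axis of spatula and the z axis of mouth, either way round below 0.2 rad and contact force between the fingers and spatula below 0.05 N and linear speed of spatula below 0.03 m/s); the arm keeps its last pose, push and grip.
It fails at once if the lid is lifted while the spatula is not in the steriliser (value of joint warmer_lid above 0.2 rad and x of spatula in the frame of mouth below -0.03 m).
It fails at once if another thing on the bench is shifted by more than 30 mm or tipped (distance of any of tube_rack, petri_stack, meter, culture_jar, carton, wash_bottle, beaker, forceps from where it was at the start of the episode above 0.03 m or angle between any of tube_rack, petri_stack, meter, culture_jar, carton, wash_bottle, beaker, forceps's own z axis and vertical above 0.3 rad).
It also fails if it takes over 64 s, if anything falls off the work surface, if the arm or the gripper's body presses on something with over 40 N, if the wrist force passes 120 N, or if a joint passes its speed limit or range.

## Robot

A 6-joint arm with a two-finger parallel gripper is mounted at the origin on the work surface. World frame = base frame: x ahead of the robot, y to its left, z up, the work surface at z = 0. Lengths are in m, angles in rad, forces in N, time in s.
With the tool pointing down it reaches from about 0.35 to 0.725 m from the base axis. Payload 4.3 kg.
Tool frame: the origin (TCP) lies midway between the tips of the shut fingers; the grasp point (between the pads) lies 19 mm behind it; z points along the fingers, y is the line along which they close (so a half turn about z gives the same grasp; the last joint's range is limited). The gripper opens to 85 mm and grips with 20 to 120 N. Pads are 22 mm wide; open, the fingers measure 114 mm over their backs; the gripper's body (76 mm by 85 mm) begins 54 mm behind the grasp point. The pads swing forward as they close: fully open they stand 13 mm farther back than shut.
Start: joints at [1.012, 0.377, 0.081, 1.274, 0, 1.46], TCP at [0.249, 0.518, 0.192] pointing down, gripper open.
Joint ranges: [-2.72, 2.72], [-0.84, 1.66], [-1.02, 1.22], [-1.77, 2.12], [-1.37, 1.28], [-3.14, 3.14]. Speed limits (rad/s): [2.57, 2.57, 3.14, 3.14, 3.14, 3.14].

## Interface

Orientations are given as [roll, pitch, yaw] about the fixed x, y, z axes, in that order (R = Rz(yaw) Ry(pitch) Rx(roll)).
In Python, from station import env gives the robot as it stands.
- The arm moves only by the tool send_rows, never from a script. Its argument "moves" is a list that holds one entry, the list of rows, each a list of 7 numbers: the shift along the tool's x, y, z scaled (see below), then the turn, a rotation vector about the tool's x, y, z scaled (see below), then the finger opening in mm, from 0 to 85.4. A call has 1 to 20 rows; each row shifts and turns the commanded pose from where the row before left it, along the tool's axes as they then stand; what a row does not reach is not made up. The controller multiplies each number of a shift by 100 mm and each number of a turn by 0.08 rad. A row lasts 1/8 s, in which the tool goes at most 62.5 mm and 10.7 degrees, less where a joint would pass 70% of its speed; a pose out of reach is approached as far as the arm can. A call with a number of a shift or a turn outside -1 to 1 is refused whole. A call with a gripper value outside its range is refused whole. The fingers move at their own pace and stop on an object; "grip_force" is the grip in N (left out, the last holds). Time passes only in rows, so rows that do not move let the fingers close. It gives the time, the measured TCP pose, the force, the opening and the grip force at its end, in the units of the state.
- env.sense(): the state, without advancing time (a new reading comes with each control period).
- env.read_camera(name): name is "scene" or "top"; returns the picture (400x640x3 uint8, red, green, blue); there is no depth.
- env.camera_model(name): a dict with "camera_matrix" (3x3 intrinsics, pixels), "extrinsics" (4x4, takes a point from world to camera coordinates). Camera axes: x right, y up, looking along -z (the intrinsics and any distortion apply to the point x, -y, -z); pixel columns grow to the right and rows downward; lengths in m; the calibration is good to about 2 mm. A picture is of the moment at which its call begins. camera_model takes no time and is no camera call.
- env.hand_in(): hands the job in; it is judged then, once.
The state is a dict: "clock": time; "q": joint angles; "qvel": joint speeds; "tau": joint torques, N m; "eef_pos": TCP position; "eef_rot": TCP orientation; "ft_force": force on the tool from outside, world axes, zero at the start; "torque": the same for the moment, N m; "gripper_width": opening from 0.0 (shut) to 1.0 (fully open); "grip_force": force on a finger pad.
Only numpy, scipy, OpenCV 4.12 (cv2) and the standard library are available. Lean on these libraries where they do the work, as an engineer would, in place of code of your own. Each camera call takes 0.05 s, during which the arm holds its last target. There are 200 camera calls.

## Working session

There is one attempt and no reset: what is moved stays moved. The work goes in short steps, Python scripts to look and compute and a tool call to move; the robot and the scene stay as the last step left them, time stands still between calls to the robot, and variables do not carry over. Pictures are saved under pics/ and viewed, at most 10 in all, crops included, and the job is handed in when it is done.

Besides the shell and the picture viewer there is one more tool, called after "Request:" in YAML: its name, and indented under it one key for each argument. send_rows: Moves the arm, as the interface text tells. Its arguments: {"type":"object","properties":{"moves":{"type":"array","items":{"type":"array","items":{"type":"array","items":{"type":"number"}}}},"grip_force":{"type":"number"}},"required":["moves"]}

```bash
mkdir -p pics; ls
cat > h.py <<'E'
import numpy as np, cv2
from station import env
def snap(n,f):
    im=env.read_camera(n); cv2.imwrite('pics/'+f+'.png',im[:,:,::-1]); return im
def proj(n,P):
    m=env.camera_model(n);E=np.array(m['extrinsics']);K=np.array(m['camera_matrix'])
    c=E[:3,:3]@np.asarray(P,float)+E[:3,3]; u=K@np.array([c[0],-c[1],-c[2]]); return u[:2]/u[2]
def ray(n,u,v,z):
    m=env.camera_model(n);E=np.array(m['extrinsics']);K=np.array(m['camera_matrix'])
    d=np.linalg.inv(K)@[u,v,1]; d=E[:3,:3].T@[d[0],-d[1],-d[2]]; o=-E[:3,:3].T@E[:3,3]
    return o+d*(z-o[2])/d[2]
E
python3 - <<'E'
from h import *
a=snap('scene','s0');b=snap('top','t0')
print({k:np.round(v,3) for k,v in env.sense().items()})
for n in('scene','top'):
    m=env.camera_model(n);print(m)
E
```

```text
pics
{'clock': np.float64(0.1), 'q': array([ 1.012,  0.378,  0.08 ,  1.274, -0.   ,  1.461]), 'qvel': array([ 0.001, -0.002,  0.003, -0.001, -0.   , -0.001]), 'tau': array([ 1.0000e-03, -4.6469e+01,  2.7058e+01,  1.2000e-02, -0.0000e+00,
       -0.0000e+00]), 'eef_pos': array([0.249, 0.518, 0.191]), 'eef_rot': array([-3.14 , -0.   ,  2.693]), 'ft_force': array([ 0.846, -0.417,  0.431]), 'torque': array([-0.063, -0.014,  0.039]), 'grip_force': np.float64(0.0), 'gripper_width': np.float64(1.0)}
{'camera_matrix': array([[434.39608472,   0.        , 323.19887391],
       [  0.        , 434.39608472, 196.96986123],
       [  0.        ,   0.        ,   1.        ]]), 'extrinsics': array([[ 0.03494186,  0.99926176,  0.01596887, -0.0229525 ],
       [-0.62067077,  0.00917429,  0.78401762,  0.26528057],
       [ 0.78329232, -0.03730644,  0.62053314, -2.12856539],
       [ 0.        ,  0.        ,  0.        ,  1.        ]])}
{'camera_matrix': array([[445.32487724,   0.        , 316.21718378],
       [  0.        , 445.32487724, 196.4995779 ],
       [  0.        ,   0.        ,   1.        ]]), 'extrinsics': array([[-0.08793828, -0.99609774,  0.00749359,  0.01573566],
       [ 0.97186833, -0.08414434,  0.21998107, -0.55613909],
       [-0.2184921 ,  0.02662754,  0.97547536, -1.27844499],
       [ 0.        ,  0.        ,  0.        ,  1.        ]])}
```

View pics/s0.png

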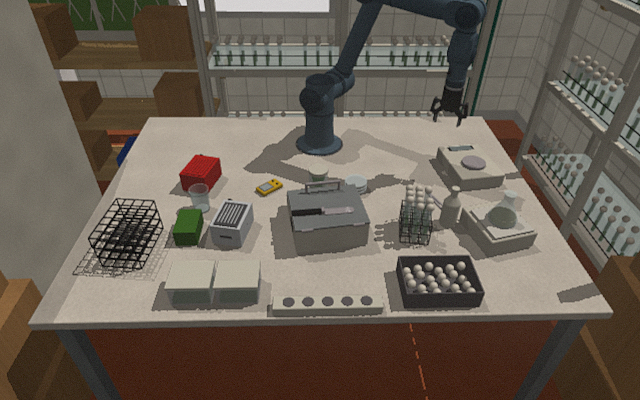

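View pics/t0.png

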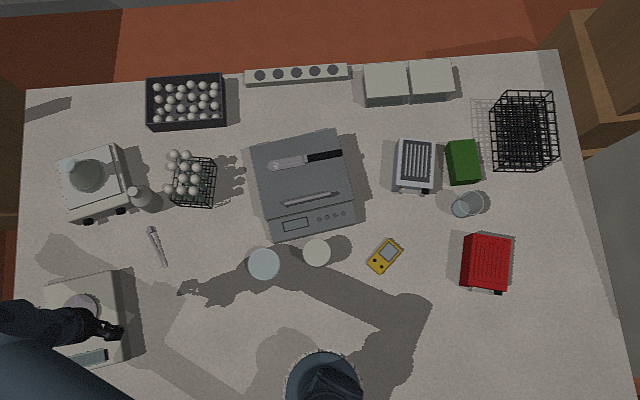

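The steriliser candidates are the aluminium box at top (414,165), scene (231,223), and the red box at top (487,262), scene (200,172). The aluminium one fits: it stands right of the warmer, opposite the tube rack, while the red one is the look-alike. The warmer is at top (303,185), with the spatula on its lid from tip (268,166) to handle end (343,153) and the bar at (309,199). I'll confirm with an enlarged crop.

Run:
```python
import cv2
im=cv2.imread('pics/t0.png')[122:247,242:442]
cv2.imwrite('pics/c1.png',cv2.resize(im,None,fx=4,fy=4,interpolation=cv2.INTER_CUBIC))
im=cv2.imread('pics/s0.png')[170:260,200:380]
cv2.imwrite('pics/c2.png',cv2.resize(im,(800,400),interpolation=cv2.INTER_CUBIC))
```

```text
(no output)
```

View pics/c1.png

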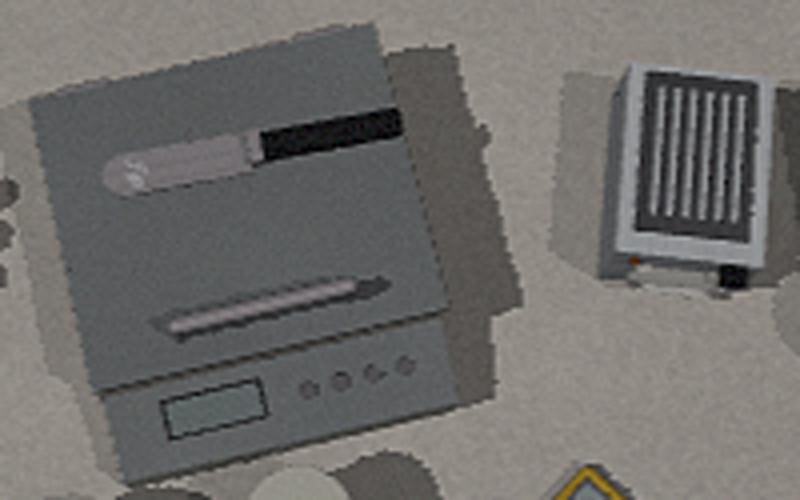

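View pics/c2.png

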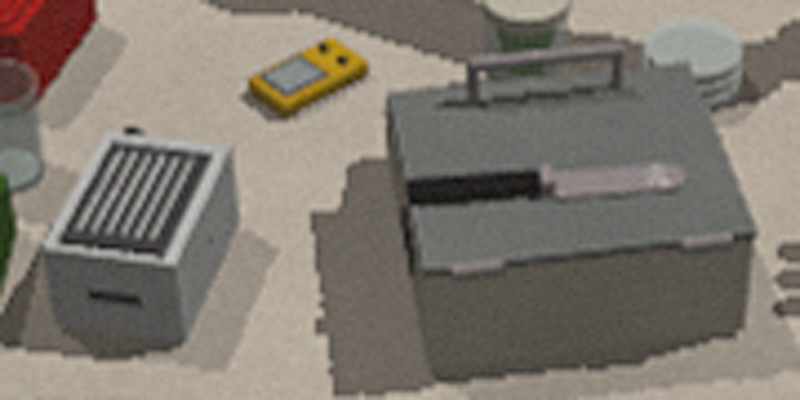

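Both crops agree. In c1 the lid corners are (30,98), (375,22), (448,308) and (98,392). The spatula tip is at (104,175), the shoulder at about (255,148) and the handle end at (402,120). The bar runs (172,327) to (352,284). The steriliser's top corners are (635,62), (775,75), (762,268) and (618,252), with its white collar at (680,277) facing the robot.

```bash
cat > m.py <<'E'
from h import *
T=lambda u,v:(242+(u+.5)/4-.5,122+(v+.5)/4-.5)
S=lambda u,v:(200+(u+.5)*.225-.5,170+(v+.5)*.225-.5)
def cast(n,f,pts,z): return np.array([ray(n,*f(*p),z)[:2] for p in pts])
def fit(A,B): # rigid 2D local A -> world B
    a,b=A.mean(0),B.mean(0); H=(A-a).T@(B-b)
    t=np.arctan2(H[0,1]-H[1,0],H[0,0]+H[1,1]); R=np.array([[np.cos(t),-np.sin(t)],[np.sin(t),np.cos(t)]])
    o=b-R@a; r=np.linalg.norm((A@R.T+o)-B,axis=1); return o,t,r
def sh(name,A,B):
    o,t,r=fit(np.array(A,float),B);print(name,np.round(o,4),'yaw',round(t,4),'res mm',np.round(r*1e3,1));return o,t
if __name__=='__main__':
    lid=[(.114,.132),(.114,-.132),(-.112,-.132),(-.112,.132)]
    sh('warmer top',lid,cast('top',T,[(30,98),(375,22),(448,308),(98,392)],.117))
    sh('warmer scn',lid,cast('scene',S,[(752,234),(418,270),(388,93),(690,66)],.117))
    bx=[(.075,.055),(.075,-.055),(-.075,-.055),(-.075,.055)]
    sh('ster top',bx,cast('top',T,[(635,62),(775,75),(762,268),(618,252)],.096))
    sh('ster scn',bx,cast('scene',S,[(182,265),(45,247),(110,130),(236,150)],.096))
    im=cv2.imread('pics/t0.png')[122:247,242:442]; g=im.max(2)
    m=(g<45).astype(np.uint8); m[:,:60]=0;m[:,105:]=0;m[:22]=0;m[45:]=0
    c=max(cv2.findContours(m,0,1)[0],key=cv2.contourArea);r=cv2.minAreaRect(c);print(r)
    B=cv2.boxPoints(r)+[242,122];print('handle corners',np.round([ray('top',*p,.131)[:2] for p in B],4).tolist())
    print('tip,shoulder',np.round(cast('top',T,[(104,175),(255,148)],.120),4).tolist(),'end',np.round(cast('top',T,[(402,121)],.131),4))
    print('scene end/shoulder/tip',np.round(np.vstack([cast('scene',S,[(411,192)],.131),cast('scene',S,[(545,182),(685,176)],.120)]),4).tolist())
    print('bar',np.round(cast('top',T,[(170,327),(354,284)],.155),4).tolist(),np.round(cast('scene',S,[(624,50),(470,63)],.155),4).tolist())
    print('jar top',np.round(ray('top',316,252,.116),3),'petri',np.round(ray('top',263,264,.048),3),'meter',np.round(ray('top',384,256,.02),3),'beaker',np.round(ray('top',475,201,.1),3))
E
python3 m.py
```

```text
warmer top [0.6184 0.006 ] yaw 0.149 res mm [0.8 1.1 3.1 3.1]
warmer scn [0.6257 0.0099] yaw 0.1339 res mm [3.8 1.9 2.7 2.6]
ster top [ 0.6261 -0.3381] yaw -0.2052 res mm [2.7 2.  2.3 1.3]
ster scn [ 0.6402 -0.3277] yaw -0.2115 res mm [2.8 1.7 1.5 4.5]
((82.51923370361328, 33.096153259277344), (7.452412128448486, 34.712554931640625), 78.69007110595703)
handle corners [[0.6661, -0.0144], [0.6784, -0.1153], [0.6558, -0.1173], [0.6436, -0.0168]]
tip,shoulder [[0.6474, 0.102], [0.6585, -0.0095]] end [[ 0.6664 -0.1179]]
scene end/shoulder/tip [[0.68, -0.1112], [0.6565, -0.0053], [0.6509, 0.1072]]
bar [[0.5227, 0.0605], [0.5423, -0.07]] [[0.5273, 0.0649], [0.5438, -0.0644]]
jar top [ 0.384 -0.017  0.116] petri [0.369 0.141 0.048] meter [ 0.364 -0.222  0.02 ] beaker [ 0.493 -0.493  0.1  ]
```

Request:
send_rows:
  moves:
    - [[0, 0, -0.083, 0, 0, 0.974, 45], [0, 0, -0.083, 0, 0, 0.974, 45], [0, 0, -0.083, 0, 0, 0.974, 45], [0, 0, -0.083, 0, 0, 0.974, 45], [0, 0, -0.083, 0, 0, 0.974, 45], [0, 0, -0.083, 0, 0, 0.974, 45], [0, 0, -0.083, 0, 0, 0.974, 45], [0, 0, -0.083, 0, 0, 0.974, 45], [0, 0, -0.083, 0, 0, 0.974, 45], [0, 0, -0.083, 0, 0, 0.974, 45], [0, 0, -0.083, 0, 0, 0.974, 45], [0, 0, -0.083, 0, 0, 0.974, 45], [0, 0, -0.083, 0, 0, 0.974, 45], [-0.434, 0.249, 0, 0, 0, 0, 45], [-0.434, 0.249, 0, 0, 0, 0, 45], [-0.434, 0.249, 0, 0, 0, 0, 45], [-0.434, 0.249, 0, 0, 0, 0, 45], [-0.434, 0.249, 0, 0, 0, 0, 45], [-0.434, 0.249, 0, 0, 0, 0, 45], [-0.434, 0.249, 0, 0, 0, 0, 45]]

```text
clock: 2.6
eef_pos: [0.4563, 0.2336, 0.2996]
eef_rot: [-3.141, -0.0, 1.68]
ft_force: [0.7, 0.4, -0.3]
gripper_width: 0.525
grip_force: 0.0
```

Request:
send_rows:
  moves:
    - [[-0.434, 0.249, 0, 0, 0, 0, 45], [-0.434, 0.249, 0, 0, 0, 0, 45], [-0.434, 0.249, 0, 0, 0, 0, 45], [-0.434, 0.249, 0, 0, 0, 0, 45], [-0.434, 0.249, 0, 0, 0, 0, 45], [-0.434, 0.249, 0, 0, 0, 0, 45], [-0.434, 0.249, 0, 0, 0, 0, 45], [0, 0, 0.3, 0, 0, 0, 45], [0, 0, 0.3, 0, 0, 0, 45], [0, 0, 0, 0, 0, 0, 45], [0, 0, 0, 0, 0, 0, 45]]

```text
clock: 3.98
eef_pos: [0.6622, -0.0479, 0.2411]
eef_rot: [3.141, 0.0, 1.68]
ft_force: [-0.3, -0.6, -0.1]
gripper_width: 0.527
grip_force: 0.0
```

```bash
cat > to.py <<'E'
import sys
from h import *
from scipy.spatial.transform import Rotation as Ro
def to(x,y,z,yaw,pitch=0):
    s=env.sense();R=Ro.from_euler('xyz',s['eef_rot']);G=Ro.from_euler('xyz',[np.pi,pitch,yaw])
    print('now',np.round(s['eef_pos'],4),np.round(s['eef_rot'],3),'t',round(float(s['clock']),2),'w',round(float(s['gripper_width'])*85.4,1),'F',np.round(s['ft_force'],1),'g',np.round(s['grip_force'],1),'q',np.round(s['q'],2))
    print('shift units',np.round(R.inv().apply(np.array([x,y,z])-s['eef_pos'])*10,3),'turn units',np.round((R.inv()*G).as_rotvec()/.08,2))
if __name__=='__main__': to(*map(float,sys.argv[1:]))
E
python3 to.py .6610 -.0465 .120 1.68
python3 - <<'E'
from h import *
im=snap('top','t1')[110:230,230:390]
cv2.imwrite('pics/c3.png',cv2.resize(im[:,:,::-1],None,fx=5,fy=5,interpolation=cv2.INTER_CUBIC))
E
```

```text
now [ 0.6622 -0.0479  0.2411] [3.141 0.    1.68 ] t 3.98 w 45.0 F [-0.3 -0.6 -0.1] g 0.0 q [-0.17  0.58  0.53  1.52  0.    1.29]
shift units [ 0.015 -0.012  1.211] turn units [0.01 0.   0.  ]
```

View pics/c3.png

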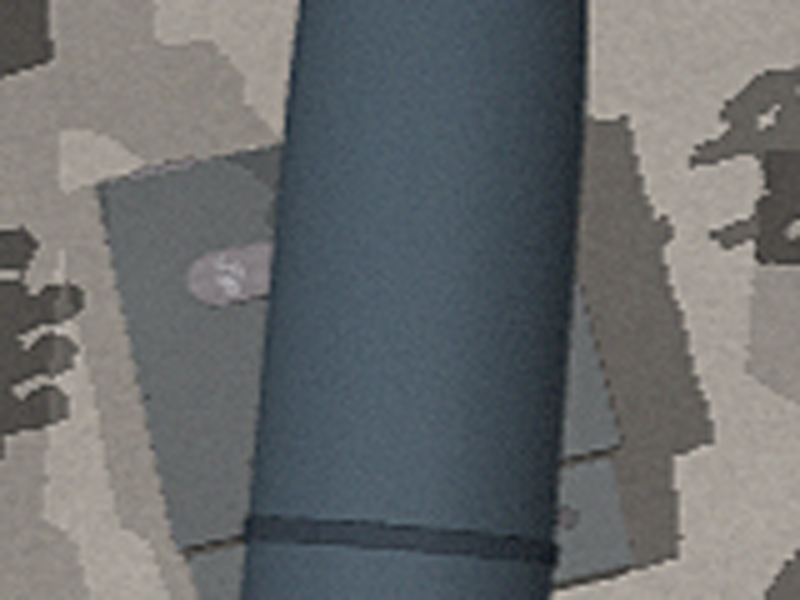

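The arm hides the handle in the top view; the tip is still visible at c3 (190,275), unmoved. The pose is within 2 mm of the plan, so I'll descend and grip.

Request:
send_rows:
  moves:
    - [[0, 0, 0.2, 0, 0, 0, 45], [0, 0, 0.2, 0, 0, 0, 45], [0, 0, 0.2, 0, 0, 0, 45], [0, 0, 0.2, 0, 0, 0, 45], [0, 0, 0.2, 0, 0, 0, 45], [0, -0.012, 0.1, 0, 0, 0, 45], [0, 0, 0.1, 0, 0, 0, 45], [0, 0, 0, 0, 0, 0, 30], [0, 0, 0, 0, 0, 0, 15], [0, 0, 0, 0, 0, 0, 0], [0, 0, 0, 0, 0, 0, 0], [0, 0, 0, 0, 0, 0, 0], [0, 0, 0, 0, 0, 0, 0]]
  grip_force: 60

```text
clock: 5.65
eef_pos: [0.6609, -0.0481, 0.12]
eef_rot: [3.142, -0.0, 1.68]
ft_force: [-0.7, 0.5, 0.1]
gripper_width: 0.004
grip_force: 0.0
```

```bash
python3 to.py .6610 -.0465 .120 1.68
python3 - <<'E'
from h import *
im=snap('scene','s1')[150:270,200:390]
cv2.imwrite('pics/c4.png',cv2.resize(im[:,:,::-1],None,fx=4.2,fy=4.2,interpolation=cv2.INTER_CUBIC))
E
```

```text
now [ 0.6609 -0.0481  0.12  ] [ 3.142 -0.     1.68 ] t 5.65 w 0.3 F [-0.7  0.5  0.1] g 0.0 q [-0.17  0.59  0.23  1.21  0.    1.29]
shift units [0.016 0.002 0.   ] turn units [ 0. -0. -0.]
```

View pics/c4.png

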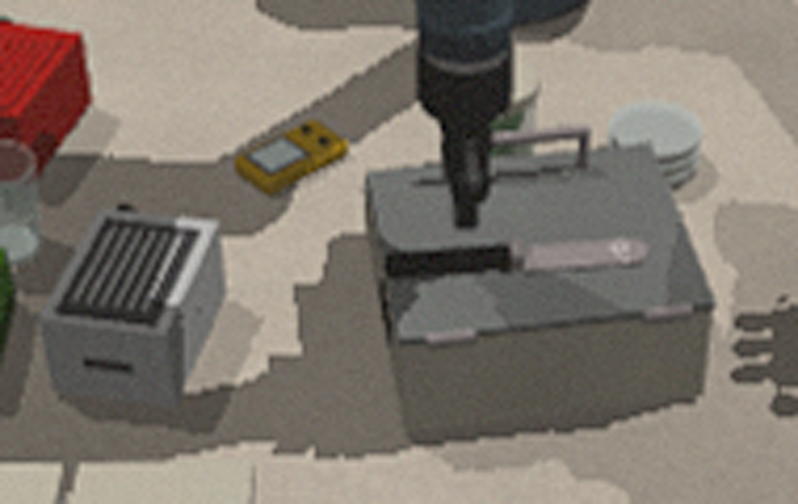

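The grip missed: the shut tips are at crop (465,224), scene about (310,203), while the handle lies some 35 crop px nearer the camera, at larger x. The spatula itself is unmoved, with its handle end at (387,262) and ferrule at (513,257). I'll check the calibration against the TCP.

Run:
```python
from h import *
f=lambda u,v:(200+(u+.5)/4.2-.5,150+(v+.5)/4.2-.5)
p=env.sense()['eef_pos'];print('TCP proj scene',proj('scene',p),'seen',f(465,224),'-> cast',ray('scene',*f(465,224),p[2]),'proj top',proj('top',p))
for n,q,z in(('end',(387,258),.131),('ferrule',(513,250),.133),('tip',(648,252),.120),('shoulder',(521,256),.120),('handle near edge bottom L',(387,275),.117),('near edge bottom R',(510,270),.117),('far edge top L',(387,250),.131),('far top R',(510,243),.131)): print(n,np.round(ray('scene',*f(*q),z),4))
for n in('scene','top'):
    E=np.array(env.camera_model(n)['extrinsics']);print(n,'cam at',np.round(-E[:3,:3].T@E[:3,3],3))
# steriliser in the two pictures: colour-independent, lid plane corners vs predicted
print('fwd: bar top fit in scene',proj('scene',[.5325,-.0048,.155]))
```

```text
TCP proj scene [310.18105451 211.49084103] seen (310.3333333333333, 202.95238095238096) -> cast [ 0.61319598 -0.04698376  0.12001422] proj top [318.40003262 156.75235725]
end [ 0.6705 -0.1125  0.131 ]
ferrule [ 0.6642 -0.0074  0.133 ]
tip [0.6531 0.1076 0.12  ]
shoulder [ 6.567e-01 -3.000e-04  1.200e-01]
handle near edge bottom L [ 0.6759 -0.1128  0.117 ]
near edge bottom R [ 0.6711 -0.01    0.117 ]
far edge top L [ 0.6601 -0.1127  0.131 ]
far top R [ 0.6526 -0.0096  0.131 ]
scene cam at [ 1.833 -0.059  1.113]
top cam at [0.263 0.003 1.369]
fwd: bar top fit in scene [321.40565893 181.84034922]
```

Run:
```python
from h import *
for z in(.192,.205,.278): print('start scene',z,proj('scene',[.249,.518,z]),'top',proj('top',[.249,.518,z]))
for z in(.12,.193,.25,.3): print('now scene',z,proj('scene',[.661,-.048,z]))
a=cv2.imread('pics/s0.png')[85:135,420:480]; b=cv2.imread('pics/s1.png')[140:230,275:345]
a=cv2.resize(a,(480,400),interpolation=cv2.INTER_CUBIC);b=cv2.resize(b,(311,400),interpolation=cv2.INTER_CUBIC)
cv2.imwrite('pics/c5.png',cv2.convertScaleAbs(np.hstack([a,b]),alpha=1.8,beta=10))
```

```text
start scene 0.192 [443.16995117 133.95173715] top [111.332783   320.63968387]
start scene 0.205 [443.749461   131.24812395] top [109.04984999 320.90840671]
start scene 0.278 [447.10117555 115.6112199 ] top [ 95.20399385 322.53819514]
now scene 0.12 [310.20447249 211.50330176]
now scene 0.193 [310.14924691 195.25117763]
now scene 0.25 [310.10373297 181.85705316]
now scene 0.3 [310.0619454  169.55954861]
```

View pics/c5.png

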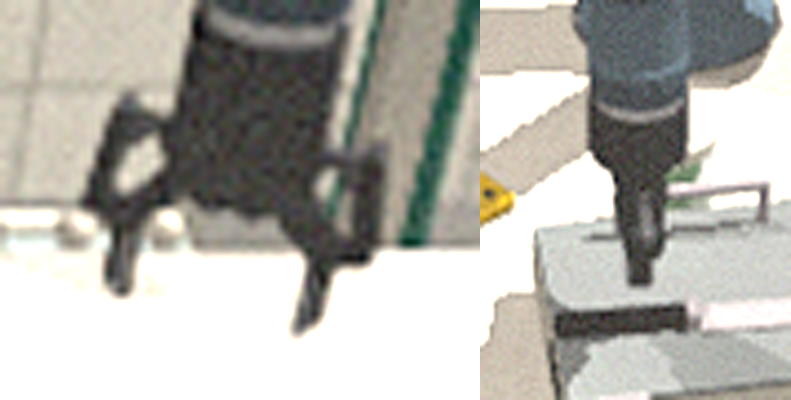

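The open tips at the start show the same offset: midpoint (446,124) seen against (444,131) predicted. So the tool really sits off its report, either about 36 mm high or about 45 mm short in x. A gentle touch-down will tell which.

Request:
send_rows:
  moves:
    - [[0, 0, 0.02, 0, 0, 0, 0], [0, 0, 0.02, 0, 0, 0, 0], [0, 0, 0.01, 0, 0, 0, 0], [0, 0, 0, 0, 0, 0, 0]]
  grip_force: 20

```text
clock: 6.2
eef_pos: [0.6608, -0.048, 0.1148]
eef_rot: [-3.141, -0.0, 1.68]
ft_force: [0.5, 1.6, 0.5]
gripper_width: 0.004
grip_force: 0.0
```

Request:
send_rows:
  moves:
    - [[0, 0, 0.02, 0, 0, 0, 0], [0, 0, 0.02, 0, 0, 0, 0], [0, 0, 0.02, 0, 0, 0, 0], [0, 0, 0, 0, 0, 0, 0]]

```text
clock: 6.7
eef_pos: [0.6607, -0.048, 0.1087]
eef_rot: [-3.141, -0.0, 1.68]
ft_force: [-0.3, 0.1, 0.4]
gripper_width: -0.0
grip_force: 0.0
```

Still no contact 8 mm below lid height, so the tool rides higher than its report. I'll open and come down astride the handle until it touches.

Request:
send_rows:
  moves:
    - [[0, 0, 0, 0, 0, 0, 45], [0, 0, 0, 0, 0, 0, 45], [0, 0, 0, 0, 0, 0, 45], [0, 0, 0.05, 0, 0, 0, 45], [0, 0, 0.05, 0, 0, 0, 45], [0, 0, 0.03, 0, 0, 0, 45], [0, 0, 0, 0, 0, 0, 45]]

```text
clock: 7.58
eef_pos: [0.6605, -0.048, 0.0954]
eef_rot: [-3.141, -0.0, 1.68]
ft_force: [-0.2, -0.2, 0.0]
gripper_width: 0.53
grip_force: 0.0
```

Run:
```python
from h import *
im=snap('scene','s2')[150:250,260:380]; t=cv2.imread('pics/t0.png')[290:350,60:140]
a=cv2.resize(im[:,:,::-1],(480,400),interpolation=cv2.INTER_CUBIC);b=cv2.resize(t,(320,240),interpolation=cv2.INTER_CUBIC)
b=cv2.copyMakeBorder(b,0,160,0,0,0)
cv2.imwrite('pics/c6.png',cv2.convertScaleAbs(np.hstack([a,b]),alpha=1.8,beta=10))
s=env.sense();print(s['eef_pos'],proj('scene',s['eef_pos']))
```

```text
[ 0.66076071 -0.04805178  0.09575645] [310.20680688 216.64665085]
```

View pics/c6.png

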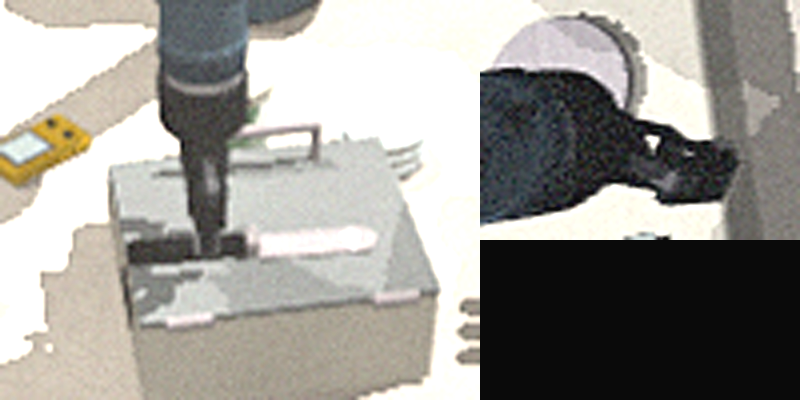

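In c6 the near finger tip is at scene (311,213), in front of the handle and about 14 mm above the lid, so the tips sit roughly 30 mm above the report. I'll go down in small steps until the lid is touched.

Request:
send_rows:
  moves:
    - [[0, 0, 0.05, 0, 0, 0, 45], [0, 0, 0.03, 0, 0, 0, 45], [0, 0, 0.02, 0, 0, 0, 45], [0, 0, 0, 0, 0, 0, 45]]

```text
clock: 8.12
eef_pos: [0.6608, -0.0481, 0.0858]
eef_rot: [-3.141, -0.0, 1.68]
ft_force: [0.4, -0.3, 0.1]
gripper_width: 0.524
grip_force: 0.0
```

Request:
send_rows:
  moves:
    - [[0, 0, 0.015, 0, 0, 0, 45], [0, 0, 0.015, 0, 0, 0, 45], [0, 0, 0, 0, 0, 0, 45]]

```text
clock: 8.5
eef_pos: [0.6608, -0.0481, 0.0828]
eef_rot: [-3.141, -0.0, 1.68]
ft_force: [-0.7, 0.3, 0.5]
gripper_width: 0.526
grip_force: 0.0
```

Request:
send_rows:
  moves:
    - [[0, 0, 0.015, 0, 0, 0, 45], [0, 0, 0.015, 0, 0, 0, 45], [0, 0, 0, 0, 0, 0, 45]]

```text
clock: 8.88
eef_pos: [0.6608, -0.0481, 0.0798]
eef_rot: [-3.141, -0.0, 1.68]
ft_force: [-1.2, -1.4, 0.2]
gripper_width: 0.528
grip_force: 0.0
```

Request:
send_rows:
  moves:
    - [[0, 0, 0.015, 0, 0, 0, 45], [0, 0, 0.015, 0, 0, 0, 45], [0, 0, 0, 0, 0, 0, 45]]

```text
clock: 9.25
eef_pos: [0.6608, -0.0481, 0.0768]
eef_rot: [-3.141, -0.0, 1.68]
ft_force: [0.8, 0.0, -0.5]
gripper_width: 0.529
grip_force: 0.0
```

Request:
send_rows:
  moves:
    - [[0, 0, 0, 0, 0, 0, 38], [0, 0, 0, 0, 0, 0, 30], [0, 0, 0, 0, 0, 0, 24], [0, 0, 0, 0, 0, 0, 16], [0, 0, 0, 0, 0, 0, 10], [0, 0, 0, 0, 0, 0, 10]]
  grip_force: 30

```text
clock: 10.0
eef_pos: [0.6614, -0.0483, 0.0781]
eef_rot: [3.14, 0.001, 1.68]
ft_force: [-1.0, 0.1, 5.3]
gripper_width: 0.221
grip_force: 32.0
```

Gripped: 18.9 mm opening, and the tips just rest on the lid. The tips are therefore about 39 mm above the reported TCP. I'll lift and carry it to the front of the steriliser.

Request:
send_rows:
  moves:
    - [[0, 0, 0, 0, 0, 0, 5], [0, 0, -0.1, 0, 0, 0, 5], [0, 0, -0.2, 0, 0, 0, 5], [0, 0, -0.3, 0, 0, 0, 5], [0, 0, -0.3, 0, 0, 0, 5], [0, 0, -0.3, 0, 0, 0, 5], [0, 0, -0.1, 0, 0, 0, 5], [-0.17, -0.261, 0, 0, 0, 0, 5], [-0.17, -0.261, 0, 0, 0, 0, 5], [-0.17, -0.261, 0, 0, 0, 0, 5], [-0.17, -0.261, 0, 0, 0, 0, 5], [-0.17, -0.261, 0, 0, 0, 0, 5], [-0.17, -0.261, 0, 0, 0, 0, 5], [-0.17, -0.261, 0, 0, 0, 0, 5], [-0.17, -0.261, 0, 0, 0, 0, 5], [-0.17, -0.261, 0, 0, 0, 0, 5], [-0.17, -0.261, 0, 0, 0, 0, 5], [-0.17, -0.261, 0, 0, 0, 0, 5], [-0.17, -0.261, 0, 0, 0, 0, 5]]
  grip_force: 70

```text
clock: 12.38
eef_pos: [0.3706, -0.2851, 0.2061]
eef_rot: [-3.141, -0.001, 1.68]
ft_force: [-0.2, -1.8, -1.1]
gripper_width: 0.21
grip_force: 68.7
```

Request:
send_rows:
  moves:
    - [[0, 0, 0, 0, 0, 0.982, 5], [0, 0, 0, 0, 0, 0.982, 5], [0, 0, 0, 0, 0, 0.982, 5], [0, 0, 0, 0, 0, 0.982, 5], [0, 0, 0, 0, 0, 0.982, 5], [0, 0, 0, 0, 0, 0.982, 5], [0, 0, 0, 0, 0, 0.982, 5], [0, 0, 0, 0, 0, 0.982, 5], [0, 0, 0, 0, 0, 0.982, 5], [0, 0, 0, 0, 0, 0.982, 5], [0, 0, 0, 0, 0, 0.982, 5], [0, 0, 0, 0, 0, 0.982, 5], [0, 0, 0, 0, 0, 0.982, 5], [0, 0, 0, 0, 0, 0.982, 5], [0, 0, 0, 0, 0, 0.982, 5], [0, 0, 0, 0, 0, 0.982, 5], [0, 0, 0, 0, 0, 0.982, 5], [0, 0, 0, 0, 0, 0.982, 5], [0, 0, 0, 0, 0, 0.982, 5], [0, 0, 0, 0, 0, 0.982, 5]]

```text
clock: 14.88
eef_pos: [0.3713, -0.2844, 0.2059]
eef_rot: [-3.14, 0.001, 0.106]
ft_force: [-0.1, 0.1, -0.8]
gripper_width: 0.21
grip_force: 68.7
```

Request:
send_rows:
  moves:
    - [[0, 0, 0, 0, 0, 0.982, 5], [0, 0, 0, 0, 0, 0.982, 5], [0, 0, 0, 0, 0, 0.982, 5], [0, 0, 0, 0, 0, 0.982, 5], [0, 0, 0.2, 0, 0, 0, 5], [0, 0, 0.2, 0, 0, 0, 5], [0, 0, 0.2, 0, 0, 0, 5], [0, 0, 0.2, 0, 0, 0, 5], [0, 0, 0.2, 0, 0, 0, 5], [0, 0, 0.1, 0, 0, 0, 5], [0, 0, 0, 0, 0, 0, 5], [0, 0, 0, 0, 0, 0, 5]]

```text
clock: 16.38
eef_pos: [0.3722, -0.2853, 0.0975]
eef_rot: [3.141, -0.001, -0.206]
ft_force: [0.1, 0.1, -0.7]
gripper_width: 0.211
grip_force: 68.8
```

```bash
python3 to.py .372 -.285 .110 -.205
python3 - <<'E'
from h import *
f=lambda u,v:(200+(u+.5)/4.2-.5,150+(v+.5)/4.2-.5)
from m import fit
B=np.array([ray('scene',*f(*p),.096)[:2] for p in [(183,322),(47,312),(107,212),(220,222)]])
print(fit(np.array([(.075,.055),(.075,-.055),(-.075,-.055),(-.075,.055)]),B))
t=snap('top','t3');s=snap('scene','s3')
a=cv2.resize(t[130:250,340:450],(440,480),interpolation=cv2.INTER_CUBIC)
b=cv2.resize(s[155:275,190:280],(360,480),interpolation=cv2.INTER_CUBIC)
cv2.imwrite('pics/c7.png',cv2.convertScaleAbs(np.hstack([a,b])[:,:,::-1],alpha=1.4,beta=5))
E
```

```text
now [ 0.3722 -0.2853  0.0975] [ 3.141e+00 -1.000e-03 -2.060e-01] t 16.38 w 18.0 F [ 0.1  0.1 -0.7] g 68.8 q [-0.79  0.22 -0.39  0.96  0.    2.56]
shift units [-0.002 -0.003 -0.125] turn units [ 0.01 -0.01 -0.01]
(array([ 0.63536947, -0.32502786]), np.float64(-0.16732726123456737), array([0.01079048, 0.00676444, 0.01038087, 0.00809581]))
```

View pics/c7.png

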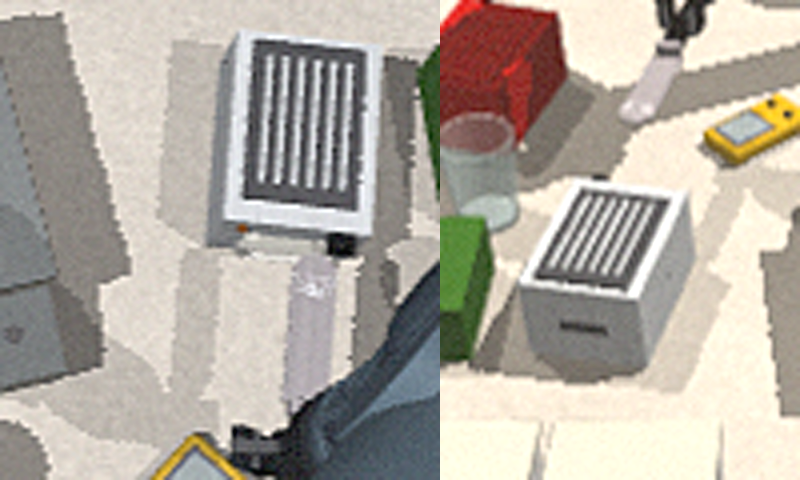

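c7 shows the blade held straight out. In the top half the tip is at (313,258), its base at (306,395), the collar spans (245–328,250), and the steriliser corners are (240,30), (380,45), (372,237) and (226,220). In the scene half the tip is at (628,118).

Run:
```python
from h import *
from m import fit
T=lambda u,v:(340+(u+.5)/4-.5,130+(v+.5)/4-.5); S=lambda u,v:(190+(u-440+.5)/4-.5,155+(v+.5)/4-.5)
bx=np.array([(.075,.055),(.075,-.055),(-.075,-.055),(-.075,.055)])
for n,f,c in(('top',T,[(240,30),(380,45),(372,237),(226,220)]),('scene',S,[(636,298),(522,286),(578,178),(690,192)])):
    o,t,r=fit(bx,np.array([ray(n,*f(*p),.096)[:2] for p in c]));d=np.array([np.cos(t),np.sin(t)])
    print(n,'ster',np.round(o,4),'yaw',round(t,3),np.round(r*1e3,1),'mouth',np.round(o-.087*d,4))
print('collar top edge pts z.053',[np.round(ray('top',*T(*p),.053),4) for p in((245,250),(328,252))])
for z in(.115,.125,.135,.145): print(z,'tip top',np.round(ray('top',*T(313,256),z),4),'base',np.round(ray('top',*T(306,395),z),4),'tip scene',np.round(ray('scene',*S(628,119),z),4))
print('pred tip',proj('top',[.517,-.3155,.139]),T(313,256),proj('scene',[.517,-.3155,.139]),S(628,119))
```

```text
top ster [ 0.6256 -0.3373] yaw -0.196 [1.7 2.2 0.8 1.5] mouth [ 0.5402 -0.3203]
scene ster [ 0.6406 -0.3296] yaw -0.197 [5.  4.2 1.2 1.1] mouth [ 0.5552 -0.3126]
collar top edge pts z.053 [array([ 0.5488, -0.2907,  0.053 ]), array([ 0.5418, -0.3535,  0.053 ])]
0.115 tip top [ 0.5266 -0.3255  0.115 ] base [ 0.4263 -0.3065  0.115 ] tip scene [ 0.4902 -0.3273  0.115 ]
0.125 tip top [ 0.5245 -0.3228  0.125 ] base [ 0.425 -0.304  0.125] tip scene [ 0.5037 -0.3246  0.125 ]
0.135 tip top [ 0.5224 -0.3202  0.135 ] base [ 0.4237 -0.3015  0.135 ] tip scene [ 0.5171 -0.3219  0.135 ]
0.145 tip top [ 0.5203 -0.3176  0.145 ] base [ 0.4224 -0.2991  0.145 ] tip scene [ 0.5306 -0.3192  0.145 ]
pred tip [416.81458507 195.28720924] (417.875, 193.625) [238.23855647 183.48092376] (236.625, 184.375)
```

The blade tip triangulates to (0.522, −0.320, 0.138), which confirms the 39 mm height offset. In the same top view the mouth is 18 mm ahead of it, 2–4 mm to its left, and in line. I'll lower to slot height, shift 4 mm left and enter slowly.

Request:
send_rows:
  moves:
    - [[0, -0.02, 0.2, 0, 0, 0, 5], [0, -0.02, 0.2, 0, 0, 0, 5], [0, 0, 0.2, 0, 0, 0, 5], [0, 0, 0.15, 0, 0, 0, 5], [0, 0, 0.1, 0, 0, 0, 5], [0, 0, 0.06, 0, 0, 0, 5], [0, 0, 0, 0, 0, 0, 5], [0.08, 0, 0, 0, 0, 0, 5], [0.08, 0, 0, 0, 0, 0, 5], [0.08, 0, 0, 0, 0, 0, 5], [0.06, 0, 0, 0, 0, 0, 5], [0, 0, 0, 0, 0, 0, 5]]

```text
clock: 17.98
eef_pos: [0.4027, -0.2874, 0.006]
eef_rot: [3.141, -0.0, -0.205]
ft_force: [-0.3, -0.7, -0.5]
gripper_width: 0.211
grip_force: 68.8
```

Request:
send_rows:
  moves:
    - [[0.06, 0, 0, 0, 0, 0, 5], [0.06, 0, 0, 0, 0, 0, 5], [0, 0, 0, 0, 0, 0, 5]]

```text
clock: 18.35
eef_pos: [0.4144, -0.2899, 0.006]
eef_rot: [3.141, -0.001, -0.205]
ft_force: [0.1, -0.4, -1.4]
gripper_width: 0.213
grip_force: 68.8
```

Request:
send_rows:
  moves:
    - [[0.06, 0, 0, 0, 0, 0, 5], [0.06, 0, 0, 0, 0, 0, 5], [0, 0, 0, 0, 0, 0, 5]]

```text
clock: 18.73
eef_pos: [0.4262, -0.2924, 0.0061]
eef_rot: [3.141, -0.001, -0.205]
ft_force: [0.3, 0.2, -0.5]
gripper_width: 0.215
grip_force: 68.8
```

Request:
send_rows:
  moves:
    - [[0.06, 0, 0, 0, 0, 0, 5], [0.06, 0, 0, 0, 0, 0, 5], [0.06, 0, 0, 0, 0, 0, 5], [0, 0, 0, 0, 0, 0, 5]]

```text
clock: 19.23
eef_pos: [0.4438, -0.296, 0.006]
eef_rot: [3.141, -0.001, -0.205]
ft_force: [-0.6, -0.5, -1.1]
gripper_width: 0.214
grip_force: 68.8
```

Request:
send_rows:
  moves:
    - [[0.06, 0, 0, 0, 0, 0, 5], [0.06, 0, 0, 0, 0, 0, 5], [0.06, 0, 0, 0, 0, 0, 5], [0.06, 0, 0, 0, 0, 0, 5], [0, 0, 0, 0, 0, 0, 5]]

```text
clock: 19.85
eef_pos: [0.4672, -0.3009, 0.006]
eef_rot: [3.141, -0.0, -0.205]
ft_force: [0.4, -0.0, -1.2]
gripper_width: 0.211
grip_force: 68.8
```

Request:
send_rows:
  moves:
    - [[0.06, 0, 0, 0, 0, 0, 5], [0.06, 0, 0, 0, 0, 0, 5], [0.06, 0, 0, 0, 0, 0, 5], [0, 0, 0, 0, 0, 0, 5]]

```text
clock: 20.35
eef_pos: [0.4849, -0.3046, 0.006]
eef_rot: [3.141, -0.001, -0.205]
ft_force: [0.0, -0.7, -1.2]
gripper_width: 0.214
grip_force: 68.8
```

Run:
```python
from h import *
t=snap('top','t4');s=snap('scene','s4')
a=cv2.resize(t[130:250,340:450],(440,480),interpolation=cv2.INTER_CUBIC)
b=cv2.resize(s[155:275,190:280],(360,480),interpolation=cv2.INTER_CUBIC)
cv2.imwrite('pics/c8.png',cv2.convertScaleAbs(np.hstack([a,b])[:,:,::-1],alpha=1.4,beta=5))
```

```text
(no output)
```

View pics/c8.png

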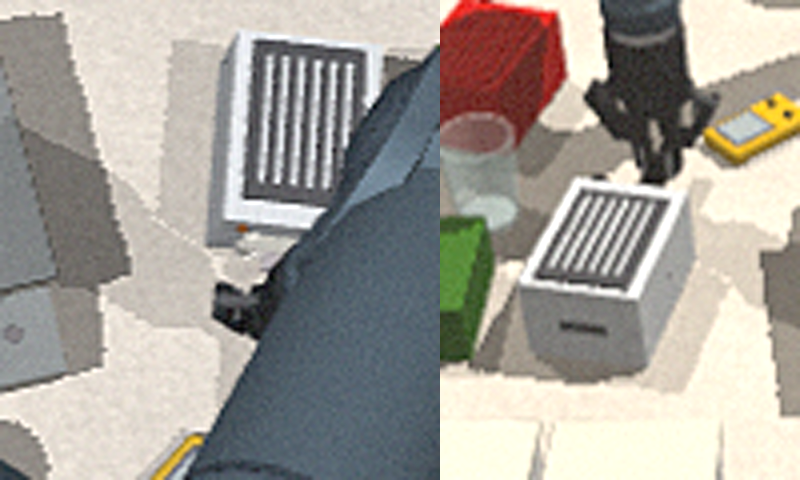

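c8 shows the blade hidden inside the steriliser, the fingers at top (240,305) just short of the collar, and nothing shifted. I'll push the last stretch in small steps until it meets resistance.

Request:
send_rows:
  moves:
    - [[0.04, 0, 0, 0, 0, 0, 5], [0.04, 0, 0, 0, 0, 0, 5], [0.02, 0, 0, 0, 0, 0, 5], [0, 0, 0, 0, 0, 0, 5]]

```text
clock: 20.95
eef_pos: [0.4942, -0.3064, 0.006]
eef_rot: [3.142, -0.0, -0.206]
ft_force: [-0.9, 0.0, -0.8]
gripper_width: 0.211
grip_force: 68.8
```

Request:
send_rows:
  moves:
    - [[0.03, 0, 0, 0, 0, 0, 5], [0.02, 0, 0, 0, 0, 0, 5], [0, 0, 0, 0, 0, 0, 5]]

```text
clock: 21.32
eef_pos: [0.4966, -0.3067, 0.0055]
eef_rot: [-3.141, 0.005, -0.206]
ft_force: [-5.3, 0.7, 0.8]
gripper_width: 0.213
grip_force: 69.1
```

Request:
send_rows:
  moves:
    - [[0.03, 0, 0, 0, 0, 0, 5], [0, 0, 0, 0, 0, 0, 5]]

```text
clock: 21.58
eef_pos: [0.4966, -0.3065, 0.0049]
eef_rot: [-3.141, 0.01, -0.207]
ft_force: [-12.4, 2.4, 4.4]
gripper_width: 0.213
grip_force: 69.5
```

It met firm resistance 126 mm in, where home was predicted. I'll unload the push, let go and rise clear.

Request:
send_rows:
  moves:
    - [[-0.04, 0, 0, 0, 0, 0, 5], [0, 0, 0.02, 0, 0, 0, 5], [0, 0, 0, 0, 0, 0, 5], [0, 0, 0, 0, 0, 0, 24], [0, 0, 0, 0, 0, 0, 40], [0, 0, 0, 0, 0, 0, 45], [0, 0, 0, 0, 0, 0, 45], [0, 0, -0.1, 0, 0, 0, 45], [0, 0, -0.2, 0, 0, 0, 45], [0, 0, -0.3, 0, 0, 0, 45], [0, 0, -0.4, 0, 0, 0, 45], [0, 0, -0.4, 0, 0, 0, 45], [0, 0, -0.4, 0, 0, 0, 45], [0, 0, 0, 0, 0, 0, 45]]

```text
clock: 23.32
eef_pos: [0.5003, -0.3089, 0.1887]
eef_rot: [3.138, -0.008, -0.206]
ft_force: [0.2, -0.0, -0.0]
gripper_width: 0.525
grip_force: 0.0
```

```bash
python3 to.py .533 -.004 .20 1.71
python3 - <<'E'
from h import *
t=snap('top','t5');s=snap('scene','s5');t0=cv2.imread('pics/t3.png')[:,:,::-1]
# dark handle in top near mouth: mask by darkness, newly dark vs t3
g=(t.max(2)<50).astype(np.uint8); g[:188]=0; g[260:]=0; g[:,:370]=0; g[:,450:]=0
n,l,st,c=cv2.connectedComponentsWithStats(g)
for i in range(1,n):
    if st[i,4]>15:
        cn=cv2.findContours((l==i).astype(np.uint8),0,1)[0][0];r=cv2.minAreaRect(cn)
        print(st[i],np.round(c[i],1),r,np.round(ray('top',*c[i],.054),4))
E
```

```text
now [ 0.5003 -0.3089  0.1887] [ 3.138 -0.008 -0.206] t 23.32 w 44.9 F [ 0.2 -0.  -0. ] g 0.0 q [-0.66  0.4   0.1   1.27  0.    2.69]
shift units [-0.301 -3.051 -0.126] turn units [ 1.200e-01 -2.000e-02 -2.394e+01]
[407 188  17   7  93] [415.1 190.6] ((415.0, 191.0), (6.0, 16.0), 90.0) [ 0.5495 -0.3344  0.054 ]
[406 197   8  22 102] [409.  205.1] ((409.39111328125, 207.589111328125), (6.666749477386475, 21.393299102783203), 5.710593223571777) [ 0.5064 -0.3097  0.054 ]
```

Request:
send_rows:
  moves:
    - [[-0.038, -0.381, -0.016, 0.12, 0, 0, 45], [-0.038, -0.381, -0.016, 0, 0, 0, 45], [-0.038, -0.381, -0.016, 0, 0, 0, 45], [-0.038, -0.381, -0.016, 0, 0, 0, 45], [-0.038, -0.381, -0.016, 0, 0, 0, 45], [-0.038, -0.381, -0.016, 0, 0, 0, 45], [-0.038, -0.381, -0.016, 0, 0, 0, 45], [-0.038, -0.381, -0.016, 0, 0, 0, 45], [0, 0, 0, 0, 0, -1, 45], [0, 0, 0, 0, 0, -1, 45], [0, 0, 0, 0, 0, -1, 45], [0, 0, 0, 0, 0, -1, 45], [0, 0, 0, 0, 0, -1, 45], [0, 0, 0, 0, 0, -1, 45], [0, 0, 0, 0, 0, -1, 45], [0, 0, 0, 0, 0, -1, 45], [0, 0, 0, 0, 0, -1, 45], [0, 0, 0, 0, 0, -1, 45], [0, 0, 0, 0, 0, -1, 45], [0, 0, 0, 0, 0, -1, 45]]

```text
clock: 25.92
eef_pos: [0.5262, -0.0218, 0.1983]
eef_rot: [-3.125, -0.02, 0.784]
ft_force: [0.2, -0.1, 0.5]
gripper_width: 0.526
grip_force: 0.0
```

Request:
send_rows:
  moves:
    - [[0, 0, 0, 0, 0, -1, 45], [0, 0, 0, 0, 0, -1, 45], [0, 0, 0, 0, 0, -1, 45], [0, 0, 0, 0, 0, -1, 45], [0, 0, 0, 0, 0, -1, 45], [0, 0, 0, 0, 0, -1, 45], [0, 0, 0, 0, 0, -1, 45], [0, 0, 0, 0, 0, -1, 45], [0, 0, 0, 0, 0, -1, 45], [0, 0, 0, 0, 0, -1, 45], [0, 0, 0, 0, 0, -1, 45], [0, 0, 0, 0, 0, -1, 45], [0, 0, 0, 0, 0, 0, 45]]

```text
clock: 27.55
eef_pos: [0.5263, -0.0217, 0.1985]
eef_rot: [3.135, -0.025, 1.741]
ft_force: [-0.1, -0.1, 0.4]
gripper_width: 0.527
grip_force: 0.0
```

```bash
python3 to.py .533 -.003 .099 1.715
python3 - <<'E'
from h import *
t=snap('top','t6');s=snap('scene','s6')
g=(t.max(2)<48).astype(np.uint8); g[:180]=0; g[265:]=0; g[:,:375]=0; g[:,450:]=0
n,l,st,c=cv2.connectedComponentsWithStats(g)
for i in range(1,n):
    if st[i,4]>15:
        cn=cv2.findContours((l==i).astype(np.uint8),0,1)[0][0];r=cv2.minAreaRect(cn)
        print(st[i],np.round(c[i],1),r,[np.round(ray('top',*p,.054)[:2],4).tolist() for p in cv2.boxPoints(r)])
for r in range(186,232,2): print(r,' '.join('%3d'%x for x in t[r,396:424].max(1)))
for d in(0,-.01,-.115): print('pred',d,proj('top',[.5402+d*.98,-.3203-d*.2,.054]))
E
```

```text
now [ 0.5263 -0.0217  0.1985] [ 3.135 -0.025  1.741] t 27.55 w 45.0 F [-0.1 -0.1  0.4] g 0.0 q [-0.18  0.28 -0.05  1.25  0.03  1.22]
shift units [0.148 0.091 1.   ] turn units [ 0.08 -0.31  0.33]
[410 180  19   3  30] [420.8 180.4] ((419.0, 181.0), (2.0, 18.0), 90.0) [[0.5839, -0.3233], [0.5792, -0.3782], [0.5729, -0.3773], [0.5777, -0.3224]]
[422 188   7   6  39] [424.8 190.7] ((425.0, 190.5), (5.0, 6.0), 90.0) [[0.5558, -0.3564], [0.5542, -0.3746], [0.5387, -0.3724], [0.5403, -0.3542]]
[405 197   9  35 217] [408.6 213.9] ((408.6788330078125, 214.0142822265625), (6.379618167877197, 34.29045104980469), 4.573921203613281) [[0.43, -0.2848], [0.5329, -0.3068], [0.5297, -0.3258], [0.4268, -0.3035]]
186  70  68  68  75 101  85  70  60  62  64  66  64  73  72  74  91 101  97 100 105 103  95  94  96  95  94 102  98
188  75  74  76  69  63  86 126 146 134  99  92  88  88  82  82  69  89  86  75  74  80  85  79  82  85  76  44  40
190  62  62  62  64  92 130 132 133 136 134 134 136 137 137 135 135 142 143 138 144 141 135 104 127 145  83   5  16
192  72  63  66  76  85 101 123 118 132 133 132 
[... 1685 characters left out ...]
52 156
222 133 141 139 131 132 135 139 161 144  40  22  36  14  35  20  53  90 100  95  97  90 122 167 158 155 153 154 158
224 139 131 134 134 130 146 162 167 156   0  23  27  31  38  26  45  77 103  96  98  94  81 101 154 152 153 153 163
226 132 134 131 130 128 132 134 150 107  12  19  34  10  23  26  62  98 102  96  98  94 110 160 157 155 153 158 147
228 137 132 135 131 133 137 160 156 117  11  23  30  26  26  25  66  98  99  94  92  85 110 160 151 149 153 158 157
230 154 157 156 158 156 163 164 148  64   0  19  15  19  22  17  98 157  80  76 111 163 156 153 155 153 155 155 147
pred 0 [410.95296276 193.96572895]
pred -0.01 [410.73409558 197.15859547]
pred -0.115 [408.39228852 231.32122052]
```

The handle now spans rows 197–231.5 in the top view; with the shoulder at the mouth, 197.2–231.3 is predicted. It is 2 mm off laterally and at yaw −0.21, so the spatula is home and free. Next is the bar.

Request:
send_rows:
  moves:
    - [[0.05, 0.03, 0.1, 0.08, -0.31, 0.33, 45], [0.05, 0.03, 0.2, 0, 0, 0, 45], [0.05, 0.03, 0.2, 0, 0, 0, 45], [0, 0, 0.2, 0, 0, 0, 45], [0, 0, 0.15, 0, 0, 0, 45], [0, 0, 0.1, 0, 0, 0, 45], [0, 0, 0.05, 0, 0, 0, 45], [0, 0, 0, 0, 0, 0, 45]]

```text
clock: 28.65
eef_pos: [0.5338, -0.0049, 0.0996]
eef_rot: [3.14, 0.0, 1.717]
ft_force: [0.1, -0.1, -0.2]
gripper_width: 0.525
grip_force: 0.0
```

Request:
send_rows:
  moves:
    - [[0, 0, 0, 0, 0, 0, 36], [0, 0, 0, 0, 0, 0, 28], [0, 0, 0, 0, 0, 0, 20], [0, 0, 0, 0, 0, 0, 12], [0, 0, 0, 0, 0, 0, 6], [0, 0, 0, 0, 0, 0, 6], [0, 0, 0, 0, 0, 0, 6]]
  grip_force: 25

```text
clock: 29.52
eef_pos: [0.5347, -0.0048, 0.0999]
eef_rot: [3.138, 0.001, 1.717]
ft_force: [3.2, 0.4, 0.3]
gripper_width: 0.126
grip_force: 24.4
```

The bar is gripped (10.8 mm opening). I'll lift along the arc, 15° first.

Request:
send_rows:
  moves:
    - [[0, 0.024, -0.0855, 0, 0, 0, 6], [0, 0.024, -0.0855, 0, 0, 0, 6], [0, 0.031, -0.0835, 0, 0, 0, 6], [0, 0.031, -0.0835, 0, 0, 0, 6], [0, 0.0385, -0.0805, 0, 0, 0, 6], [0, 0.0385, -0.0805, 0, 0, 0, 6], [0, 0, 0, 0, 0, 0, 6]]

```text
clock: 30.4
eef_pos: [0.5521, -0.0021, 0.1496]
eef_rot: [3.14, 0.0, 1.717]
ft_force: [3.0, 0.4, -6.6]
gripper_width: 0.128
grip_force: 24.5
```

Request:
send_rows:
  moves:
    - [[0, 0.0455, -0.0765, 0, 0, 0, 6], [0, 0.0455, -0.0765, 0, 0, 0, 6], [0, 0.0515, -0.0725, 0, 0, 0, 6], [0, 0.0515, -0.0725, 0, 0, 0, 6], [0, 0.058, -0.068, 0, 0, 0, 6], [0, 0.058, -0.068, 0, 0, 0, 6], [0, 0.0635, -0.0625, 0, 0, 0, 6], [0, 0.0635, -0.0625, 0, 0, 0, 6], [0, 0, 0, 0, 0, 0, 6]]

```text
clock: 31.52
eef_pos: [0.5941, 0.0042, 0.2071]
eef_rot: [3.141, 0.001, 1.717]
ft_force: [-8.5, -1.9, 3.2]
gripper_width: 0.129
grip_force: 25.0
```

Request:
send_rows:
  moves:
    - [[0, 0.0685, -0.0565, 0, 0, 0, 6], [0, 0.0685, -0.0565, 0, 0, 0, 6], [0, 0.0735, -0.0505, 0, 0, 0, 6], [0, 0.0735, -0.0505, 0, 0, 0, 6], [0, 0.0775, -0.044, 0, 0, 0, 6], [0, 0.0775, -0.044, 0, 0, 0, 6], [0, 0, 0, 0, 0, 0, 6], [0, 0, 0, 0, 0, 0, 6], [0, 0, 0, 0, 0, 0, 6], [0, 0, 0, 0, 0, 0, 6]]

```text
clock: 32.78
eef_pos: [0.6379, 0.0108, 0.239]
eef_rot: [3.138, 0.001, 1.717]
ft_force: [-7.7, -0.5, 9.0]
gripper_width: 0.128
grip_force: 25.7
```

```bash
python3 to.py .6395 .0107 .2359 1.717
python3 - <<'E'
from h import *
s=snap('scene','s9');t=snap('top','t9')
# expected pixels of the lid's front edge corners at several angles
o=np.array([.6205,.0065]);y=.146;X=np.array([np.cos(y),np.sin(y)]);Y=np.array([-np.sin(y),np.cos(y)])
for a in(45,50,55):
    th=np.radians(a)
    for h in(.132,-.132):
        f=-.224*np.cos(th)+.008*np.sin(th); z=.109+.224*np.sin(th)+.008*np.cos(th)
        p=o+X*(.112+f)+Y*h; print(a,h,np.round(proj('scene',[*p,z]),1))
im=s.astype(int).max(2)
for c in (290,295,350,358,365): print(c,list(im[130:215:1,c]))
E
```

```text
now [0.6379 0.0108 0.239 ] [3.138e+00 1.000e-03 1.717e+00] t 32.77 w 10.9 F [-7.7 -0.5  9. ] g 25.7 q [-0.08  0.51  0.41  1.47 -0.    1.34]
shift units [-0.004  0.015  0.031] turn units [ 0.04  0.01 -0.  ]
45 0.132 [360.8 159.3]
45 -0.132 [285.9 165.9]
50 0.132 [362.1 158.5]
50 -0.132 [286.2 165.3]
55 0.132 [363.5 158.3]
55 -0.132 [286.7 165.1]
290 [np.int64(186), np.int64(183), np.int64(181), np.int64(183), np.int64(184), np.int64(190), np.int64(185), np.int64(182), np.int64(188), np.int64(190), np.int64(152), np.int64(93), np.int64(111), np.int64(115), np.int64(114), np.int64(112), np.int64(108), np.int64(111), np.int64(109), np.int64(108), np.int64(112), np.int64(111), np.int64(113), np.int64(113), np.int64(116), np.int64(102), np.int64(155), np.int64(185), np.int64(183), np.int64(182), np.int64(181), np.int64(176), np.int64(131), np.int64(97), np.int64(112), np.int64(111), np.int64(98), np.int64(88), np.int64(95), np.int64(92), np.int64(94), np.int64(92), np.int64(94), np.int64(98), np.int64(96), np.int64(92), np.int64(76), np.int64(58), np.int64(65), np.int64(58), np.int64(52), 
[... 4723 characters left out ...]
p.int64(192), np.int64(193), np.int64(197), np.int64(184), np.int64(178), np.int64(166), np.int64(159), np.int64(160), np.int64(149), np.int64(139), np.int64(127), np.int64(127), np.int64(120), np.int64(101), np.int64(101), np.int64(106), np.int64(97), np.int64(91), np.int64(91), np.int64(89), np.int64(85), np.int64(91), np.int64(85), np.int64(91), np.int64(88), np.int64(88), np.int64(93), np.int64(84), np.int64(87), np.int64(89), np.int64(91), np.int64(92), np.int64(93), np.int64(92), np.int64(89), np.int64(91), np.int64(95), np.int64(91), np.int64(85), np.int64(94), np.int64(92), np.int64(96), np.int64(87), np.int64(91), np.int64(91), np.int64(88), np.int64(91), np.int64(83), np.int64(82)]
```

The forces fit: about 11 N radial and 2.8 N tangential, which is the lid's weight, and the bar displacement gives about 50.5°. I'll do one independent check of the lid edge and the spatula in the top view.

Run:
```python
from h import *
t=cv2.imread('pics/t9.png').astype(int).max(2)
o=np.array([.6195,.0065]);y=.146;X=np.array([np.cos(y),np.sin(y)]);Y=np.array([-np.sin(y),np.cos(y)])
for a in(40,45,50,55,60):
    th=np.radians(a);f=-.224*np.cos(th)+.008*np.sin(th); z=.109+.224*np.sin(th)+.008*np.cos(th)
    print(a,[np.round(proj('top',[*(o+X*(.112+f)+Y*h),z]),1).tolist() for h in(.132,.11,-.132)])
for c in(238,242,246,252): print(c,' '.join(map(str,t[90:190,c])))
g=(t<48).astype(np.uint8); g[:195]=0; g[265:]=0; g[:,:375]=0; g[:,420:]=0
n,l,st,c=cv2.connectedComponentsWithStats(g);print(st[1:],env.sense()['clock'],np.round(env.sense()['qvel'],3))
```

```text
40 [[254.2, 188.3], [262.6, 186.4], [353.8, 165.6]]
45 [[252.4, 181.9], [260.9, 180.0], [353.0, 159.0]]
50 [[250.5, 175.0], [259.1, 173.1], [352.0, 152.1]]
55 [[248.6, 167.9], [257.2, 165.9], [350.8, 144.9]]
60 [[246.7, 160.4], [255.4, 158.4], [349.5, 137.4]]
238 119 117 121 118 118 121 114 118 116 90 96 88 99 100 95 95 94 92 91 94 95 97 95 102 98 98 70 72 82 76 82 78 66 146 141 145 141 137 139 138 143 140 143 139 145 142 132 144 144 140 144 145 146 149 140 139 143 135 140 165 163 157 137 134 139 148 147 145 146 153 150 142 144 145 152 153 151 139 69 80 77 77 86 73 72 166 154 55 103 101 100 103 105 95 88 178 178 88 98 100
242 165 165 157 160 162 156 164 162 163 166 165 160 159 166 163 163 165 161 160 166 162 166 162 165 166 160 164 171 150 136 144 145 142 140 170 148 136 138 140 138 144 142 139 135 138 139 136 147 142 139 138 137 140 145 146 146 141 140 138 144 148 141 136 146 142 138 142 141 147 149 145 152 150 150 143 150 140 71 78 82 81 80 78 69 99 152 154 96 106 103 100 104 105 96 118 172 172 170 120 93
246 164 163 162 165 163 164 163 165 160 162 163 162 167 164 165 161 161 172 1
[... 162 characters left out ...]
 143 143 145 145 152 143 152 143 143 145 141 143 149 150 145 146 148 148 152 94 105 100 98 156 152 142 142 164 161 164 178 171 168 170 165 165 166 161 167 159 161
252 157 162 159 164 161 163 172 166 166 168 163 165 169 166 165 158 165 169 160 163 168 169 163 163 163 161 172 168 164 166 168 163 160 160 164 161 164 164 163 134 142 142 141 134 137 138 140 141 140 144 143 142 141 147 150 57 70 67 71 73 76 77 77 75 82 80 80 76 78 73 74 76 77 78 77 72 80 74 79 72 76 75 76 76 72 71 100 95 93 128 143 146 143 146 140 140 136 143 143 141
[[405 197   9  35 217]
 [389 242   2   2   2]
 [380 250   1   1   1]
 [375 259   1   3   3]
 [385 259   3   3   3]] 32.875 [-0.002 -0.001 -0.001 -0.001  0.002  0.002]
```

The top-view lid edge is at row 176, column 252, where 174.7 is expected for 50° and 182 for 45°. That puts the lid at about 49–50°. The spatula is unmoved and the arm is still, so I'm handing in.

```bash
python3 -c "
from station import env
print(env.hand_in())"
```

```text
the job is handed in; nothing more can be done
None
```

I slid the spatula home into the aluminium steriliser and let go of it, then lifted the warmer's lid and handed in with the gripper still holding it at about 50°; the hand-in returned no verdict.

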